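# File the sparked test plates in the sample rack

### The job

The two cast test plates leaning on the sloping steel rest have been analysed; file them in the dark slotted rack beside it. Stand each one on its foot, stub end up, fully home in the free slot that suits its thickness, with its edges lined up with the plates already filed there. Lower them in by hand rather than dropping them, and leave the filed plates and everything else on the bench where they are.

Things in the scene. Friction and masses are not known exactly. Their poses are not given: they have to be found in the camera images.
- thin_plate: Thin cast aluminium test plate, 12 mm thick (x), 50 mm wide (y), 100 mm long (z), about 0.16 kg, spark-burnt ground face, gate stub (16 x 7 mm, 4 mm high) on its top edge. Origin: middle of the back face's foot edge; x points out of the ground face (plate fills x = 0 to 12 mm), z from foot to top. Starts leaning 35 degrees in either place on the rest, some 124 mm from the other
- thin_plate_foot (a point): Middle of the thin plate's 12 x 50 mm foot; axes as the plate's. At the start it stands on the trough's sole, back face flat on the back sheet.
- thin_plate_top (a point): Middle of the thin plate's top edge, 100 mm from its foot; axes as the plate's. On the rest the upper 48 mm stands free above the back sheet, so the plate can be pinched across its 50 mm width there.
- thick_plate: Thick cast aluminium test plate, 22 mm thick (x), 50 mm wide (y), 100 mm long (z), about 0.29 kg, spark-burnt ground face, gate stub (16 x 7 mm, 4 mm high) on its top edge. Origin: middle of the back face's foot edge; x points out of the ground face (plate fills x = 0 to 22 mm), z from foot to top. Starts leaning 35 degrees in either place on the rest, some 124 mm from the other
- thick_plate_foot (a point): Middle of the thick plate's 22 x 50 mm foot; axes as the plate's. At the start it stands on the trough's sole, back face flat on the back sheet.
- thick_plate_top (a point): Middle of the thick plate's top edge, 100 mm from its foot; axes as the plate's. On the rest the upper 48 mm stands free above the back sheet, so the plate can be pinched across its 50 mm width there.
- rest: Fixed grey sheet-steel sample rest, 256 mm wide (y), base 95 mm deep, 60 mm high: a right-angled trough tipped 35 degrees, so plates in it lean with their tops towards the rest's -x. Back sheet 52 mm up the slope; front lip 8 mm high, 30 mm from the back sheet; end cheeks 17 mm high. Origin: on the bench under its middle; y along the trough, z up.
- rest_trough (a point): Middle of the trough's inner corner (where back sheet and sole meet), 16 mm above the bench; axes as the rest's (z up).
- rack: Fixed dark plastic rack, 70 (x) by 190 (y) by 42 mm: a 10 mm base with five ribs 22 mm thick, 50 mm long (x), 32 mm high, tops rounded. Four slots run along x, open at both ends: two 15 mm wide at y = -65.5 and -28.5 mm, two 25 mm wide at y = +13.5 and +60.5 mm. The outer two hold filed plates, the inner two are free. Origin: centre of its underside; z up.
- narrow_slot (a point): Middle of the floor of the free 15 mm slot (for a 12 mm plate), 10 mm above the bench; x along the slot, y across it, z up. Slot walls are upright for 26 mm, then flare.
- wide_slot (a point): Middle of the floor of the free 25 mm slot (for a 22 mm plate), 10 mm above the bench; x along the slot, y across it, z up. Slot walls are upright for 26 mm, then flare.
- filed_thin: Loose 12 x 50 x 100 mm plate already standing in the outer narrow slot, 37 mm from the free narrow slot. Origin: middle of its back face's foot edge; x through its thickness.
- filed_thick: Loose 22 x 50 x 100 mm plate already standing in the outer wide slot, 47 mm from the free wide slot. Origin: middle of its back face's foot edge; x through its thickness.
- alcohol: Loose clear cleaning-alcohol bottle, 62 mm across, 165 mm tall, standing beyond the work. Origin: centre of its base.
- jar: Loose squat white jar of reference chips, black cap, 68 mm across, 80 mm tall, standing beyond the work. Origin: centre of its base.
Not all that is in view belongs to the job. Leave any orange, purple or red look-alike of the thick_plate alone.

How it is judged:
By the outcome, as a careful person would: the job done as asked, in the order asked, and still so for the second after the job is handed in, with the robot touching nothing.
It also fails if it takes over 67 s, if anything falls off the work surface, if the arm or the gripper's body presses on something with over 40 N, if the wrist force passes 120 N, or if a joint passes its speed limit or range.

### The arm

A 6-joint arm with a two-finger parallel gripper is mounted at the origin on the work surface. World frame = base frame: x ahead of the robot, y to its left, z up, the work surface at z = 0. Lengths are in m, angles in rad, forces in N, time in s.
With the tool pointing down it reaches from about 0.375 to 0.9 m from the base axis. Payload 3.1 kg.
Tool frame: the origin (TCP) lies at the very end of the fingers, on their centre line; the grasp point (between the pads) lies 19 mm behind it (r.hold_point_z is the z of the grasp point in the tool frame, in m); z points along the fingers, y is the line along which they close (so a half turn about z gives the same grasp; the last joint's range is limited). The gripper opens to 85 mm and grips with 20 to 120 N. Pads are 22 mm wide; open, the fingers measure 114 mm over their backs; the gripper's body (76 mm by 85 mm) begins 54 mm behind the grasp point. The pads swing forward as they close: fully open they stand 13 mm farther back than shut.
Start: joints at [-1.304, 0.527, 1.433, -0, 1.181, -0.178], TCP at [0.269, -0.564, 0.231] pointing down, gripper open.
Joint ranges: [-3.08, 3.08], [-0.75, 2.2], [0.22, 2.44], [-1.43, 4.57], [0, 2.65], [-2.85, 2.85]. Speed limits (rad/s): [2.79, 2.79, 3.14, 3.14, 3.14, 3.14].

### API

Orientations are given as a unit quaternion [w, x, y, z].
In Python, from station import r, cams gives the robot as it stands. The module is installed in compiled form; this text tells all that it offers.
- The arm moves only by the tool drive_tool, never from a script. Its argument "motion" is one flat list of numbers, 7 for each row, row after row: the finger opening in mm, from 0 to 85.4, then the shift along the tool's x, y, z in mm, then the turn, a rotation vector about the tool's x, y, z in degrees. A call has 1 to 5 rows; each row shifts and turns the commanded pose from where the row before left it, along the tool's axes as they then stand; what a row does not reach is not made up. A row lasts 1/10 s, in which the tool goes at most 50 mm and 8.59 degrees, less where a joint would pass 70% of its speed; a pose out of reach is approached as far as the arm can. A call is refused whole if a number of a shift passes 50 or a number of a turn 8.59, either way. A call with a gripper value outside its range is refused whole. The fingers move at their own pace and stop on an object; the grip force is fixed at half the most. Time passes only in rows, so rows that do not move let the fingers close. It gives the time, the measured TCP pose, the force, the opening and the grip force at its end, in the units of the state.
- r.get_state(): the state, without advancing time (a new reading comes with each control period).
- cams.get_image(name): name is "side" or "top"; returns a dict with "color" (384x512x3 uint8, red, green, blue), "z_map" (384x512 float32, m along the optical axis (not along the pixel's ray), 0 where there is no reading), "fx", "fy", "cx", "cy" (pixels), "origin" and "orientation" of the camera in the world. Camera axes: x right, y down, z forward; pixel columns grow to the right and rows downward; lengths in m; the calibration is good to about 2 mm. A picture is of the moment at which its call begins.
- r.hand_in(): hands the job in; it is judged then, once.
The state is a dict: "t": time; "joints": joint angles; "dq": joint speeds; "tau": joint torques, N m; "position": TCP position; "ee_rot": TCP orientation; "force": force on the tool from outside, world axes, zero at the start; "moment": the same for the moment, N m; "opening": finger opening in m; "finger_force": force on a finger pad.
Only numpy, scipy, OpenCV 4.12 (cv2) and the standard library are available. Lean on these libraries where they do the work, as an engineer would, in place of code of your own. Each camera call takes 0.05 s, during which the arm holds its last target. There are 200 camera calls.

## Working session

There is one attempt and no reset: what is moved stays moved. The work goes in short steps, Python scripts to look and compute and a tool call to move; the robot and the scene stay as the last step left them, time stands still between calls to the robot, and variables do not carry over. Pictures are saved under pics/ and viewed, at most 10 in all, crops included, and the job is handed in when it is done.

Besides the shell and the picture viewer there is one more tool, called after "Request:" by a JSON object that holds its "fn" and its "kwargs". drive_tool: Moves the arm, as the interface text tells. Its arguments: {"type":"object","properties":{"motion":{"type":"array","items":{"type":"number"}}},"required":["motion"]}

```bash
mkdir -p pics; cat > h.py <<'E'
from station import r, cams
import numpy as np, cv2, pickle
from scipy.spatial.transform import Rotation as R
def grab(n):
    d=cams.get_image(n); pickle.dump(d,open(f'{n}.pkl','wb')); return d
def cloud(d):
    z=d['z_map']; v,u=np.mgrid[:z.shape[0],:z.shape[1]]
    P=np.stack([(u-d['cx'])/d['fx']*z,(v-d['cy'])/d['fy']*z,z],-1)
    q=np.array(d['orientation']); M=R.from_quat(q[[1,2,3,0]]).as_matrix()
    W=P@M.T+np.array(d['origin']); W[z==0]=np.nan; return W
E
python3 - <<'E'
from h import *
ims=[]
for n in('side','top'):
    d=grab(n); print(n,d['origin'],d['orientation'],d['fx']); cv2.imwrite(f'pics/{n}0.png',cv2.cvtColor(d['color'],cv2.COLOR_RGB2BGR))
print(r.get_state(), r.hold_point_z)
E
```

```text
side [0.5210868  0.68661223 0.62547624] [ 0.03072266 -0.0431038   0.88937873 -0.45409653] 420.12267768952745
top [ 0.45233787 -0.01494473  1.03145742] [-0.04994506  0.70769831 -0.7029091   0.05086635] 431.1532996811427
{'t': 0.1, 'joints': array([-1.30451525e+00,  5.28367333e-01,  1.43379283e+00, -1.60102662e-05,
        1.18141401e+00, -1.78468647e-01]), 'dq': array([-0.00103766, -0.00210311, -0.00313181,  0.00128995, -0.00065578,
       -0.0003124 ]), 'tau': array([-2.36038049e-04, -4.43305027e+01, -1.78586751e+01, -2.20096567e-04,
        3.90092813e-03, -2.39348014e-05]), 'position': array([ 0.26875946, -0.56353536,  0.23042915]), 'ee_rot': array([-9.89482200e-04,  9.75375282e-01,  2.20549492e-01, -5.08823834e-05]), 'force': array([-0.1228074 , -0.86385088, -0.67408334]), 'moment': array([ 0.00195089, -0.05147046, -0.01239877]), 'finger_force': 0.0, 'opening': 0.0855699344186711} -0.0187
```

View pics/side0.png

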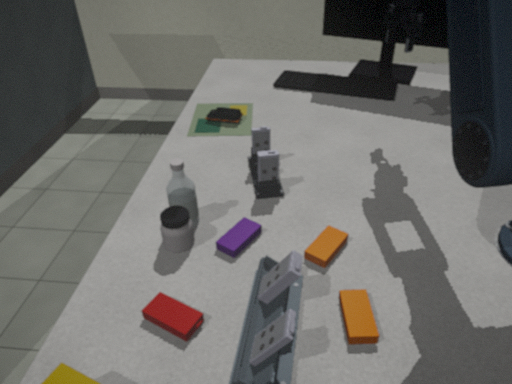

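View pics/top0.png

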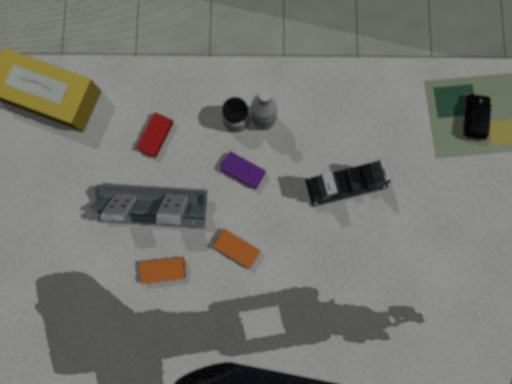

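Top view: the rest is at about (150,207) with grey plates at (118,207) and (172,207). The rack is at (345,183). Orange, red and purple blocks are decoys. Next, enlarged crops and 3D points.

```bash
python3 - <<'E'
from h import *
d=pickle.load(open('top.pkl','rb')); c=cv2.cvtColor(d['color'],cv2.COLOR_RGB2BGR)
s=pickle.load(open('side.pkl','rb')); sc=cv2.cvtColor(s['color'],cv2.COLOR_RGB2BGR)
a=cv2.resize(c[175:239,85:218],None,fx=6,fy=6,interpolation=cv2.INTER_CUBIC)[:300]
a=cv2.resize(c[178:233,85:215],(520,220),interpolation=cv2.INTER_CUBIC)
b=cv2.resize(c[150:212,295:398],(520,313),interpolation=cv2.INTER_CUBIC)
e=cv2.resize(sc[245:384,225:310],(280,458),interpolation=cv2.INTER_CUBIC)
o=np.zeros((533,800,3),np.uint8); o[:220,:520]=a; o[220:533,:520]=b; o[:458,520:]=e
cv2.imwrite('pics/crop.png',np.clip(o*1.6,0,255).astype(np.uint8))
W=cloud(d)
for nm,(r0,r1,c0,c1) in dict(rest=(178,233,85,215),rack=(150,212,295,398)).items():
    p=W[r0:r1,c0:c1].reshape(-1,3); p=p[p[:,2]>.015]
    print(nm,np.nanmin(p,0),np.nanmax(p,0))
for r_ in range(182,232,4): print(r_,[tuple(np.round(W[r_,k]*1000).astype(int)) for k in (98,112,124,146,165,178,200)])
Ws=cloud(s)
t=Ws.reshape(-1,3);
k=np.isfinite(t).all(1)&(t[:,2]>.09)&(t[:,2]<.12)&(t[:,0]>.4)&(t[:,0]<.6)&(t[:,1]<-.05)&(t[:,1]>-.4)
print('side tall',k.sum(),t[k].min(0),t[k].max(0))
t=W.reshape(-1,3);k=np.isfinite(t).all(1)&(t[:,2]>.085)&(t[:,2]<.13)&(t[:,1]<-.05)&(t[:,1]>-.4)&(t[:,0]>.35)&(t[:,0]<.62)
print('top tall',k.sum());print(np.round(t[k]*1000)[::4].astype(int).tolist())
E
```

```text
rest [0.51544785 0.10593378 0.01504192] [0.61075852 0.36629417 0.11452102]
rack [ 0.57498917 -0.32607835  0.0150344 ] [ 0.66240625 -0.13140967  0.11726153]
182 [(np.int64(623), np.int64(370), np.int64(1)), (np.int64(623), np.int64(337), np.int64(-1)), (np.int64(623), np.int64(308), np.int64(-1)), (np.int64(623), np.int64(254), np.int64(2)), (np.int64(624), np.int64(208), np.int64(0)), (np.int64(624), np.int64(177), np.int64(-2)), (np.int64(624), np.int64(123), np.int64(3))]
186 [(np.int64(607), np.int64(355), np.int64(41)), (np.int64(607), np.int64(323), np.int64(38)), (np.int64(608), np.int64(297), np.int64(33)), (np.int64(613), np.int64(253), np.int64(4)), (np.int64(614), np.int64(208), np.int64(-1)), (np.int64(614), np.int64(176), np.int64(1)), (np.int64(615), np.int64(123), np.int64(0))]
190 [(np.int64(599), np.int64(359), np.int64(29)), (np.int64(599), np.int64(326), np.int64(30)), (np.int64(599), np.int64(298), np.int64(30)), (np.int64(598), np.int64(243), np.int64(40)), (np.int64(599), np.int64(199), np.int64(39)), (np.int64(599), np.int64(170), np.int64(34)), (np.int64(605), 
[... 3888 characters left out ...]
], [609, -159, 89], [606, -164, 110], [605, -172, 115], [606, -181, 110], [604, -164, 110], [603, -172, 117], [603, -181, 112], [601, -164, 110], [601, -172, 113], [602, -182, 109], [599, -164, 110], [598, -172, 115], [600, -182, 108], [598, -162, 106], [597, -170, 113], [597, -179, 109], [595, -162, 107], [595, -171, 107], [595, -179, 112], [594, -163, 100], [593, -171, 108], [593, -179, 111], [594, -163, 88], [591, -169, 108], [591, -178, 106], [591, -186, 110], [588, -166, 110], [588, -175, 110], [589, -184, 108], [586, -166, 111], [586, -174, 111], [586, -183, 109], [585, -167, 106], [584, -175, 110], [584, -184, 107], [582, -168, 110], [583, -178, 102], [582, -166, 94], [582, -176, 90]]
```

View pics/crop.png

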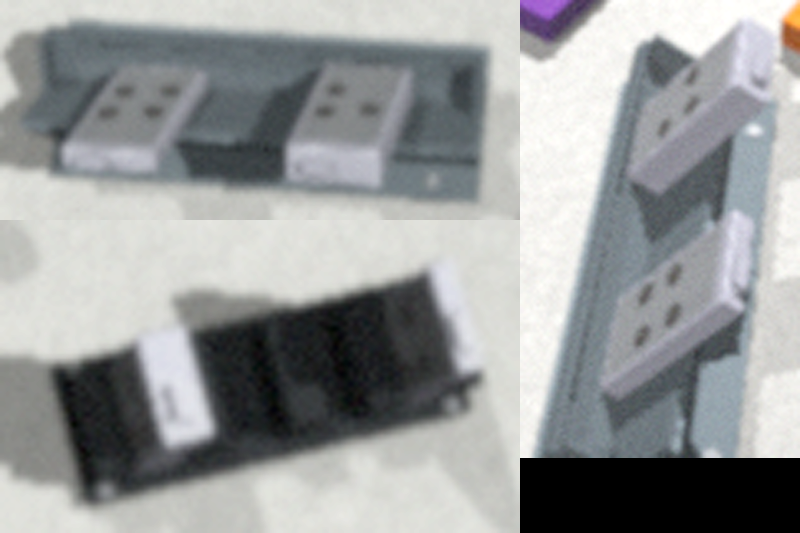

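The left plate, at (118,207), looks thin and the right one, at (172,207), looks thick. The grey colour and the four spark burns fit both. In the rack, the filed thick plate is at about (329,186) and the filed thin one at about (385,168). Now precise fits.

```bash
cat > fit.py <<'E'
from h import *
d=pickle.load(open('top.pkl','rb'));W=cloud(d);s=pickle.load(open('side.pkl','rb'));Ws=cloud(s)
def rect(W,lo,hi,nm):
    t=W.reshape(-1,3);k=np.isfinite(t).all(1)&(t>lo).all(1)&(t<hi).all(1);p=t[k]
    rc=cv2.minAreaRect((p[:,:2]*1000).astype(np.float32)); print(nm,k.sum(),'mean',p.mean(0).round(4),'minrect',rc)
rect(W,(.55,-.2,.104),(.66,-.14,.125),'thick filed'); rect(W,(.55,-.34,.1),(.68,-.26,.125),'thin filed')
rect(W,(.5,-.36,.006),(.7,-.11,.2),'rack all')
for nm,ylo,yhi in(('thin?',.255,.34),('thick?',.13,.22)):
  for cn,X in(('top',W),('side',Ws)):
    t=X.reshape(-1,3);k=np.isfinite(t).all(1)&(t[:,1]>ylo)&(t[:,1]<yhi)&(t[:,2]>.063)&(t[:,0]>.48)&(t[:,0]<.62);p=t[k]
    if len(p)<20: print(nm,cn,len(p));continue
    n0=np.array([np.cos(.611),0,np.sin(.611)]); 
    h=p@n0; m=np.median(h[h>np.percentile(h,50)]) ; q=p[abs(h-m)<.006]
    for _ in range(3):
        c=q.mean(0); n=np.linalg.svd(q-c)[2][2]; n*=np.sign(n[2]); e=(p-c)@n; q=p[abs(e)<.004]
    zz=np.array([-.5736,0,.8192]); L=q@zz
    print(nm,cn,len(p),len(q),'c',c.round(4),'n',n.round(3),'y by L:',[(round(l,3),(np.percentile(q[abs(L-l)<.006,1],[3,97])*1000).round(1),np.sum(abs(L-l)<.006)) for l in np.arange(L.min()+.006,L.max(),.012)],'Lmax',np.percentile(L,98),'hmed',np.median(q@n0))
E
python3 fit.py
```

```text
thick filed 239 mean [ 0.6065 -0.1705  0.1102] minrect ((606.4594116210938, -170.8478240966797), (49.648799896240234, 22.078777313232422), 14.314323425292969)
thin filed 156 mean [ 0.6373 -0.2914  0.1096] minrect ((637.965087890625, -292.6468200683594), (49.4654426574707, 12.972251892089844), 14.72830867767334)
rack all 2413 mean [ 0.6176 -0.2254  0.0457] minrect ((617.83740234375, -227.55294799804688), (188.8922882080078, 161.3615264892578), 65.29339599609375)
thin? top 401 336 c [0.5435 0.2962 0.0881] n [ 0.789 -0.058  0.612] y by L: [(np.float64(-0.265), array([271.9, 318.6]), np.int64(58)), (np.float64(-0.253), array([272.7, 320. ]), np.int64(64)), (np.float64(-0.241), array([272.6, 319.7]), np.int64(64)), (np.float64(-0.229), array([273.5, 320.7]), np.int64(70)), (np.float64(-0.217), array([274.1, 320.2]), np.int64(79))] Lmax -0.2160642713888465 hmed 0.49611753587764357
thin? side 796 636 c [0.5445 0.3022 0.0869] n [ 0.793 -0.018  0.61 ] y by L: [(np.float64(-0.265), array([276.7, 322. ]), np.int64(116)), (np.float64(-0.253), array([275.1, 323.1]), np.int64(127)), (np.float64(-0
[... 360 characters left out ...]
at64(-0.257), array([151.5, 198.5]), np.int64(60)), (np.float64(-0.245), array([150.9, 197.2]), np.int64(63)), (np.float64(-0.233), array([152.1, 199. ]), np.int64(67)), (np.float64(-0.221), array([151.6, 198.8]), np.int64(83))] Lmax -0.21333687548243868 hmed 0.5005792500992041
thick? side 808 458 c [0.5478 0.1812 0.0895] n [ 0.799 -0.008  0.601] y by L: [(np.float64(-0.268), array([153.7, 200.6]), np.int64(69)), (np.float64(-0.256), array([155.3, 201.2]), np.int64(84)), (np.float64(-0.244), array([155., 201.]), np.int64(87)), (np.float64(-0.232), array([153.7, 201.7]), np.int64(90)), (np.float64(-0.22), array([155.2, 202. ]), np.int64(127))] Lmax -0.21602157436940606 hmed 0.5004742794742717
```

```bash
cat > plan.py <<'E'
from h import *
def frame(y,z):
    z=np.array(z,float);z/=np.linalg.norm(z);y=np.array(y,float);y-=z*(y@z);y/=np.linalg.norm(y)
    return R.from_matrix(np.stack([np.cross(y,z),y,z],1))
def pose():
    s=r.get_state(); return np.array(s['position']),R.from_quat(np.array(s['ee_rot'])[[1,2,3,0]])
def plan(wps,p=None,q=None,vm=46,wm=8.4):
    "wps: (pos, R, opening mm, [via rotation rows]); prints rounded rows, 5 per call"
    if p is None: p,q=pose()
    rows=[]
    for w in wps:
        P,Q,o=w[:3]; vmx=w[3] if len(w)>3 else vm
        a=np.degrees((q.inv()*Q).magnitude()); n=max(1,int(np.ceil(max(np.linalg.norm(P-p)*1e3/vmx,a/wm))))
        p0,q0=p,q; rv=(q0.inv()*Q).as_rotvec()
        for i in range(1,n+1):
            tp=p0+(P-p0)*i/n; tq=q0*R.from_rotvec(rv*i/n)
            sh=np.round(q.inv().apply(tp-p)*1e3,1); tu=np.round(np.degrees((q.inv()*tq).as_rotvec()),1)
            rows.append([o,*sh,*tu]); p=p+q.apply(sh/1e3); q=q*R.from_rotvec(np.radians(tu))
    for i in range(0,len(rows),5): print('CALL',[float(x)+0. if x%1 else int(x) for rw in rows[i:i+5] for x in rw])
    return p,q
def down(yawy): return frame([np.cos(yawy),np.sin(yawy),0],[0,0,-1])
t=np.radians(-3.1)
lean=frame([-np.sin(t),np.cos(t),0],[.5736*np.cos(t),.5736*np.sin(t),-.8192])
zt=lean.apply([0,0,1])
E
python3 - <<'E'
from plan import *
g=np.array([.5493,.1777,.0684])
y0=np.arctan2(-.903,.43); y1=np.pi/2-.054
plan([(np.array([.43,-.15,.25]),down(y0+1.4),70),(np.array([.47,.12,.25]),down(y1),70),(g-.09*zt,lean,70)])
E
```

```text
CALL [70, 32.3, -30.4, -1.9, 0, 0, -8, 70, 36.3, -25.6, -1.9, 0, 0, -8, 70, 39.5, -20.3, -1.9, 0, 0, -8.1, 70, 41.9, -14.5, -1.8, 0, 0, -8, 70, 43.6, -8.6, -1.9, 0, -0.1, -8]
CALL [70, 44.3, -2.4, -2, 0, 0, -8, 70, 44.2, 3.8, -2, -0.1, 0, -8, 70, 43.3, 9.9, -1.9, 0, 0, -8.1, 70, 41.4, 15.9, -2, 0, 0, -8, 70, 38.9, 21.5, -1.9, 0, 0, -8]
CALL [70, 27.7, 12.4, 0, 0, 0, -7.9, 70, 25.7, 16.1, 0, 0, 0, -7.9, 70, 23.3, 19.4, 0, 0, 0, -7.9, 70, 20.3, 22.5, 0, 0, 0, -8, 70, 17.1, 25.1, 0, 0, 0, -7.9]
CALL [70, 13.4, 27.1, 0, 0, 0, -7.9, 70, 9.6, 28.8, 0, 0, 0, -7.9, 70, 5.5, 29.8, 0, 0, 0, -7.9, 70, 1.4, 30.3, 0, 0, 0, -7.9, 70, -4.9, 12.4, 21.6, 0, -7, 0]
CALL [70, -2.2, 12.4, 22, 0, -7, 0, 70, 0.5, 12.4, 22.1, 0, -7, 0, 70, 3.1, 12.3, 21.9, 0, -7, 0, 70, 5.9, 12.4, 21.3, 0, -7, 0]
```

Request:
{"fn": "drive_tool", "kwargs": {"motion": [70,32,-30,-2,0,0,-8,70,36,-26,-2,0,0,-8,70,40,-20,-2,0,0,-8,70,42,-14,-2,0,0,-8,70,44,-9,-2,0,0,-8]}}

```text
t: 0.6
position: [0.3503, -0.3555, 0.241]
ee_rot: [-0.0, 0.84, 0.543, 0.0]
force: [0.5, 0.2, 0.5]
opening: 0.0698
finger_force: 0.0
```

Request:
{"fn": "drive_tool", "kwargs": {"motion": [70,44,-2,-2,0,0,-8,70,44,4,-2,0,0,-8,70,43,10,-2,0,0,-8,70,41,16,-2,0,0,-8,70,39,21,-2,0,0,-8]}}

```text
t: 1.1
position: [0.4314, -0.1503, 0.2513]
ee_rot: [-0.0, 0.603, 0.798, 0.0]
force: [0.6, -0.6, -0.3]
opening: 0.0702
finger_force: 0.0
```

Request:
{"fn": "drive_tool", "kwargs": {"motion": [70,28,12,0,0,0,-8,70,26,16,0,0,0,-8,70,23,19,0,0,0,-8,70,20,22,0,0,0,-8,70,17,25,0,0,0,-8]}}

```text
t: 1.6
position: [0.4521, -0.0015, 0.2511]
ee_rot: [-0.0, 0.294, 0.956, -0.0]
force: [-0.8, -0.6, -0.3]
opening: 0.0701
finger_force: 0.0
```

Request:
{"fn": "drive_tool", "kwargs": {"motion": [70,13,27,0,0,0,-8,70,10,29,0,0,0,-8,70,6,30,0,0,0,-8,70,1,30,0,0,0,-8]}}

```text
t: 2.0
position: [0.4689, 0.1186, 0.251]
ee_rot: [-0.0, 0.019, 1.0, -0.0]
force: [0.3, -0.6, -0.8]
opening: 0.0703
finger_force: 0.0
```

```bash
python3 - <<'E'
from plan import *
s=r.get_state();print(s['t'],s['joints'].round(2),s['position'].round(3),s['force'])
g=np.array([.5493,.1777,.0684])
plan([(g-.09*zt,lean,70),(g-.04*zt,lean,70)])
E
```

```text
2.0 [ 0.02  0.31  1.75 -0.    1.08 -1.52] [0.469 0.119 0.251] [ 0.30051443 -0.59664797 -0.78940272]
CALL [70, -5.3, 12.6, 21.8, 0.1, -7, 0.2, 70, -2.6, 12.6, 22.2, 0, -7, 0.2, 70, 0.2, 12.7, 22.4, 0.1, -7, 0.1, 70, 3, 12.7, 22.2, 0, -7, 0.2, 70, 5.6, 12.7, 21.6, 0.1, -7, 0.2]
CALL [70, 0, 0, 25, 0, 0, 0, 70, 0, 0, 25, 0, 0, 0]
```

Request:
{"fn": "drive_tool", "kwargs": {"motion": [70,-5,12.6,22,0,-7,0.2,70,-3,12.6,22,0,-7,0.2,70,0,12.6,22,0,-7,0.2,70,3,12.6,22,0,-7,0.2,70,6,12.6,22,0,-7,0.2]}}

```text
t: 2.5
position: [0.4914, 0.1454, 0.1706]
ee_rot: [0.224, 0.037, 0.973, -0.033]
force: [0.1, -0.7, -0.0]
opening: 0.07
finger_force: 0.0
```

Request:
{"fn": "drive_tool", "kwargs": {"motion": [70,0,0,25,0,0,0,70,0,0,15,0,0,0,70,0,0,0,0,0,0]}}

```text
t: 2.8
position: [0.5114, 0.1413, 0.135]
ee_rot: [0.224, 0.038, 0.973, -0.033]
force: [0.3, 0.5, 0.0]
opening: 0.07
finger_force: 0.0
```

```bash
python3 - <<'E'
from plan import *
s=r.get_state();print(s['t'],s['joints'].round(2),s['position'].round(4),s['force'])
g=np.array([.5493,.1777,.0684])
plan([(g,lean,70,15)])
im=[]
for n,(a,b,c,e) in dict(side=(200,384,200,380),top=(160,260,80,260)).items():
    d=grab(n); x=cv2.cvtColor(d['color'],cv2.COLOR_RGB2BGR)[a:b,c:e]; im.append(cv2.resize(x,None,fx=400/x.shape[1],fy=400/x.shape[1],interpolation=cv2.INTER_CUBIC))
H=max(i.shape[0] for i in im); im=[cv2.copyMakeBorder(i,0,H-i.shape[0],0,0,0) for i in im]
cv2.imwrite('pics/pre.png',np.clip(np.hstack(im)*1.5,0,255).astype(np.uint8))
E
```

```text
2.8 [ 0.14  0.5   2.06 -0.76  0.21 -0.64] [0.5114 0.1413 0.135 ] [0.34450138 0.49269745 0.04635171]
CALL [70, -0.4, 7.1, 12.2, -0.6, -1.5, -0.1, 70, -0.2, 7, 12.3, -0.5, -1.5, 0, 70, 0.2, 6.9, 12.3, -0.6, -1.5, -0.1, 70, 0.5, 6.8, 12.4, -0.6, -1.5, 0, 70, 0.8, 6.6, 12.5, -0.5, -1.5, -0.1]
CALL [70, 1.1, 6.5, 12.4, -0.6, -1.5, 0]
```

View pics/pre.png

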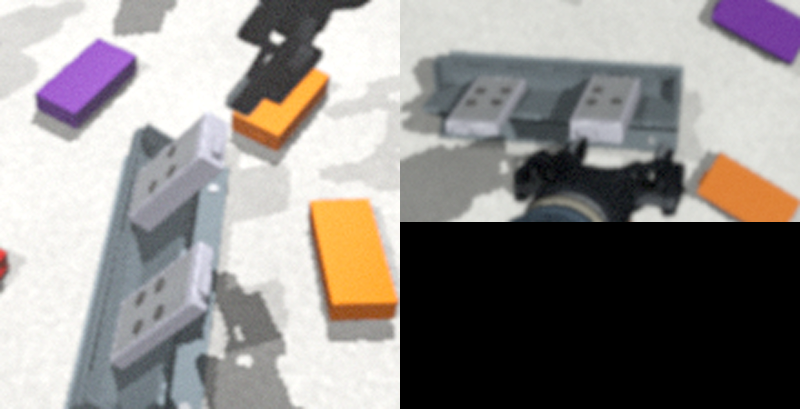

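The tool is short of its pose, because the wrist is near its singularity (j5 about 0.2). The thick plate is the one at crop (605,108). I'll fit a quick kinematic model to choose a reachable grasp tilt.

```bash
cat > kin.py <<'E'
from plan import *
from scipy.optimize import least_squares
Ry=lambda a:R.from_euler('y',a);Rz=lambda a:R.from_euler('z',a)
def fk(q,k):
    a1,h,L2,e3,L3,L6,lat=k
    A=Rz(q[0]);p=A.apply([a1,lat,h]);B=A*Ry(q[1]);p=p+B.apply([0,0,L2]);C=B*Ry(q[2]);p=p+C.apply([e3,0,L3])
    D=C*Rz(q[3])*Ry(q[4]);p=p+D.apply([0,0,L6]);return p,D*Rz(q[5]+np.pi/2)
S=[([-1.30451525,.528367333,1.43379283,0,1.18141401,-.178468647],[.26875946,-.56353536,.23042915])]
def add():
    import json,os
    L=json.load(open('s.json')) if os.path.exists('s.json') else []
    s=r.get_state();L.append([list(s['joints']),list(s['position'])]);json.dump(L,open('s.json','w'));return S+L
def fit(S):
    pr=np.array([0,.2,.45,0,.45,.2,.11])
    f=lambda k:np.concatenate([(fk(np.array(q),k)[0]-p)*1000 for q,p in S]+[(k-pr)*.5])
    o=least_squares(f,pr);return o.x,o.fun[:-7]
E
python3 - <<'E'
from kin import *
L=add();L.append(([.02,.31,1.75,0,1.08,-1.52],[.469,.1186,.251]))
k,e=fit(L);print(k.round(4),e.round(2))
q=r.get_state()['joints'];Q=fk(q,k)[1];print(Q.as_matrix().round(3));print(pose()[1].as_matrix().round(3))
g=np.array([.5493,.1777,.0684]);lo=[-3.08,-.75,.22,-1.43,0,-2.85];hi=[3.08,2.2,2.44,4.57,2.65,2.85]
for tilt in(0,10,15,20,25,30,35):
    tl=np.radians(tilt);ln=frame([-np.sin(t),np.cos(t),0],[np.sin(tl)*np.cos(t),np.sin(tl)*np.sin(t),-np.cos(tl)])
    top=np.array([.5243,.1791,.1042]);P=top+.022*zt+.0187*ln.apply([0,0,1])
    for s4 in(0,3):
        f=lambda x:np.concatenate([(fk(x,k)[0]-P)*10,(fk(x,k)[1].inv()*ln).as_rotvec()])
        o=least_squares(f,[.1,.6,1.9,s4,.4,-1+s4/3],bounds=(lo,hi));print(tilt,P.round(3),o.x.round(2),round(o.cost,6))
E
```

```text
[0.0015 0.2704 0.5881 0.1138 0.3895 0.295  0.1103] [-0.74  0.15 -0.87 -0.05 -0.45 -0.15  0.43  1.13  1.01]
[[-0.896  0.089  0.435]
 [ 0.059  0.995 -0.082]
 [-0.44  -0.047 -0.897]]
[[-0.896  0.089  0.435]
 [ 0.059  0.995 -0.082]
 [-0.44  -0.047 -0.897]]
0 [0.537 0.178 0.067] [ 0.12  0.69  1.71  0.    0.75 -1.39] 0.0
0 [0.537 0.178 0.067] [0.12 0.67 2.04 4.11 0.   0.77] 0.095877
10 [0.54  0.178 0.068] [ 0.14  0.66  1.82 -0.07  0.49 -1.31] 0.0
10 [0.54  0.178 0.068] [0.12 0.67 2.03 4.57 0.   0.31] 0.037576
15 [0.542 0.178 0.068] [ 0.15  0.65  1.88 -0.15  0.36 -1.23] 0.0
15 [0.542 0.178 0.068] [0.12 0.67 2.03 4.2  0.   0.67] 0.019048
20 [0.543 0.178 0.069] [ 0.16  0.65  1.94 -0.34  0.22 -1.04] 0.0
20 [0.543 0.178 0.069] [0.15 0.67 2.02 4.57 0.05 0.33] 0.006799
25 [0.545 0.178 0.069] [ 0.17  0.66  1.99 -1.    0.11 -0.37] 0.0
25 [0.545 0.178 0.069] [0.17 0.67 2.02 4.57 0.09 0.34] 0.000757
30 [0.546 0.178 0.07 ] [ 0.18  0.67  2.   -1.43  0.12  0.07] 0.001589
30 [0.546 0.178 0.07 ] [0.18 0.68 2.04 4.05 0.15 0.87] 0.0
35 [0.548 0.178 0.071] [ 0.2   0.67  2.   -1.43  0.14  0.08] 0.009513
35 [0.548 0.178 0.071] [0.19 0.71 2.09 3.66 0.29 1.28] 0.0
```

```bash
cat >> plan.py <<'E'
def leanT(tilt):
    a=np.radians(tilt);return frame([-np.sin(t),np.cos(t),0],[np.sin(a)*np.cos(t),np.sin(a)*np.sin(t),-np.cos(a)])
TOP=dict(thick=np.array([.5243,.1791,.1042]),thin=np.array([.5319-.0049,.2997+.0003,.1048-.0034]))
def grasp(n,tilt=18): Q=leanT(tilt);return TOP[n]+.022*zt+.0187*Q.apply([0,0,1]),Q
E
python3 - <<'E'
from plan import *
P,Q=grasp('thick');print(P)
plan([(P-.07*zt,Q,70,9)])
E
```

```text
[0.54267023 0.1781051  0.06839379]
CALL [70, 3, 7.7, 0.5, -0.7, 1.6, -0.2, 70, 2.9, 7.6, 0.7, -0.6, 1.6, -0.1, 70, 2.9, 7.7, 0.9, -0.7, 1.6, -0.2, 70, 2.9, 7.7, 1.1, -0.6, 1.7, -0.2, 70, 2.7, 7.6, 1.2, -0.7, 1.6, -0.2]
```

Request:
{"fn": "drive_tool", "kwargs": {"motion": [70,3,7.7,0.5,-0.7,1.6,-0.2,70,3,7.7,0.7,-0.6,1.6,-0.1,70,3,7.7,0.9,-0.7,1.6,-0.2,70,3,7.7,1,-0.6,1.7,-0.2,70,2.7,7.6,1.2,-0.7,1.6,-0.2]}}

```text
t: 3.4
position: [0.5024, 0.1811, 0.1271]
ee_rot: [0.157, 0.026, 0.987, -0.003]
force: [0.5, -0.0, -0.0]
opening: 0.0697
finger_force: 0.0
```

```bash
python3 - <<'E'
from plan import *
P,Q=grasp('thick');print(r.get_state()['joints'].round(2),pose()[0])
plan([(P-.07*zt,Q,70,9),(P,Q,70,20)])
E
```

```text
[ 0.18  0.51  1.97 -0.19  0.36 -1.17] [0.50243104 0.18114749 0.12708195]
CALL [70, 0.2, -0.9, 1.3, 0.1, 0, 0.1, 70, -5.1, 0, 16.7, 0, 0, 0, 70, -5.1, 0, 16.8, 0, 0, 0, 70, -5.1, 0, 16.7, 0, 0, 0, 70, -5.1, 0, 16.8, 0, 0, 0]
```

Reached. Going down and closing.

Request:
{"fn": "drive_tool", "kwargs": {"motion": [70,0,-1,1.3,0,0,0,70,-5,0,17,0,0,0,70,-5,0,17,0,0,0,70,-5,0,17,0,0,0,70,-5,0,16,0,0,0]}}

```text
t: 3.9
position: [0.5429, 0.1772, 0.0673]
ee_rot: [0.157, 0.026, 0.987, -0.004]
force: [-0.1, -0.5, 0.6]
opening: 0.0701
finger_force: 0.0
```

Request:
{"fn": "drive_tool", "kwargs": {"motion": [56,0,0,0,0,0,0,50,0,0,0,0,0,0,44,0,0,0,0,0,0,40,0,0,0,0,0,0,40,0,0,0,0,0,0]}}

```text
t: 4.4
position: [0.5422, 0.1774, 0.0676]
ee_rot: [0.157, 0.026, 0.987, -0.004]
force: [0.9, -0.1, -3.2]
opening: 0.0495
finger_force: 62.4
```

```bash
python3 - <<'E'
from plan import *
s=r.get_state();print(s['t'],s['joints'].round(2),s['position'].round(4),s['force'],s['opening'],s['finger_force'])
P,Q=grasp('thick');print(P)
im=[]
for n,(a,b,c,e) in dict(side=(200,384,200,380),top=(160,260,80,260)).items():
    d=grab(n); x=cv2.cvtColor(d['color'],cv2.COLOR_RGB2BGR)[a:b,c:e]; im.append(cv2.resize(x,None,fx=400/x.shape[1],fy=400/x.shape[1],interpolation=cv2.INTER_CUBIC))
H=max(i.shape[0] for i in im); im=[cv2.copyMakeBorder(i,0,H-i.shape[0],0,0,0) for i in im]
cv2.imwrite('pics/g1.png',np.clip(np.hstack(im)*1.5,0,255).astype(np.uint8))
E
```

```text
4.4 [ 0.15  0.65  1.92 -0.24  0.27 -1.14] [0.5422 0.1774 0.0676] [ 0.88831715 -0.08904834 -3.18658941] 0.049458903736441455 62.4109947681427
[0.54267023 0.1781051  0.06839379]
```

View pics/g1.png

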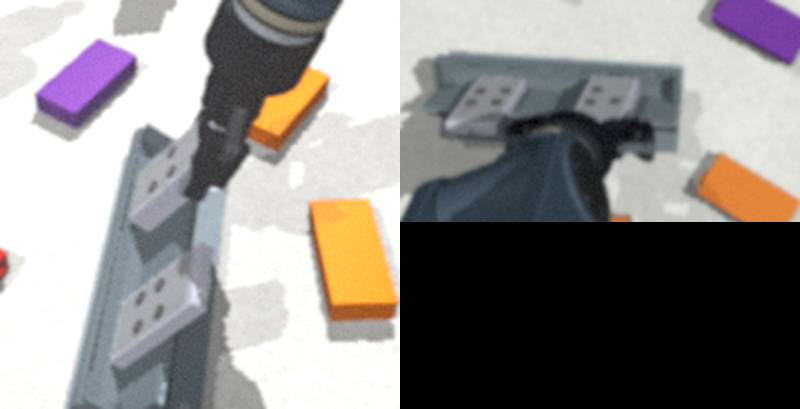

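Thick plate gripped (opening 49.5 mm, 62 N). Now checking the reach at the rack for both facings.

```bash
cat >> kin.py <<'E'
lo=[-3.08,-.75,.22,-1.43,0,-2.85];hi=[3.08,2.2,2.44,4.57,2.65,2.85]
K=np.array([0.0015,.2704,.5881,.1138,.3895,.295,.1103])
def ik(P,Q,x0):
    f=lambda x:np.concatenate([(fk(x,K)[0]-P)*10,(fk(x,K)[1].inv()*Q).as_rotvec()])
    o=least_squares(f,x0,bounds=(lo,hi));return o.x,o.cost
YAW=.253
WIDE=np.array([.6184,-.2150,.010]);NARROW=np.array([.6289,-.2557,.010])
def held(P,Q,th,n):
    "foot-centre pose in the tool, from the pose at grasp P,Q (plate leaning 35deg, foot known from TOP z)"
    zp=-zt; y=Q.apply([0,1,0]); Rp=frame(y,zp)            # x = y x z = plate x
    foot=TOP[n]-.1*zp
    foot=foot+y*((P-foot)@y)                                 # pads centre it
    return Q.inv()*Rp, Q.inv().apply(foot-P)
def place(slot,yaw,hd,dz):
    Rp=frame([np.cos(yaw),np.sin(yaw),0],[0,0,1]); Qt=Rp*hd[0].inv()
    return slot+[0,0,dz]-Qt.apply(hd[1]),Qt
E
python3 - <<'E'
from kin import *
P,Q=pose(); hd=held(P,Q,.022,'thick'); pickle.dump(hd,open('hd_thick.pkl','wb'));print(hd[0].as_rotvec(True),hd[1])
q=r.get_state()['joints']
for yaw in(YAW,YAW+np.pi):
  for nm,S in(('W',WIDE),('N',NARROW)):
    for dz in(0,.14):
        Pt,Qt=place(S,yaw,hd,dz);b=min((ik(Pt,Qt,[-.4,.7,1.5,a,.9,c]) for c in(-.6,2.4) for a in(0,.3,-.3)),key=lambda u:u[1]);print(round(yaw,2),nm,dz,Pt.round(4),Qt.apply([0,0,1]).round(2),b[0].round(2),round(b[1],6))
E
```

```text
[-1.31157077e-02  1.63022090e+02  8.78752384e-02] [-2.34673928e-02 -7.58368116e-18  5.51329459e-02]
0.25 W 0 [ 0.6167 -0.2089  0.0696] [-0.07  0.28 -0.96] [-0.59  0.83  1.34  0.21  1.2  -0.94] 0.0
0.25 W 0.14 [ 0.6167 -0.2089  0.2096] [-0.07  0.28 -0.96] [-0.59  0.67  1.25  0.2   1.45 -0.89] 0.0
0.25 N 0 [ 0.6272 -0.2496  0.0696] [-0.07  0.28 -0.96] [-0.63  0.86  1.26  0.2   1.26 -0.96] 0.0
0.25 N 0.14 [ 0.6272 -0.2496  0.2096] [-0.07  0.28 -0.96] [-0.63  0.71  1.17  0.19  1.5  -0.92] 0.0
3.39 W 0 [ 0.6201 -0.2211  0.0696] [ 0.07 -0.28 -0.96] [-0.41  0.75  1.59 -0.39  0.66  2.77] 0.0
3.39 W 0.14 [ 0.6201 -0.2211  0.2096] [ 0.07 -0.28 -0.96] [-0.41  0.55  1.49 -0.29  0.93  2.64] 0.0
3.39 N 0 [ 0.6306 -0.2618  0.0696] [ 0.07 -0.28 -0.96] [-0.46  0.76  1.53 -0.36  0.68  2.69] 0.0
3.39 N 0.14 [ 0.6306 -0.2618  0.2096] [ 0.07 -0.28 -0.96] [-0.46  0.58  1.44 -0.28  0.95  2.57] 0.0
```

```bash
python3 - <<'E'
from kin import *
hd=pickle.load(open('hd_thick.pkl','rb'));P,Q=pose()
Pt,Qt=place(WIDE,YAW,hd,.13)
a=P-.06*zt
m=np.array([.55,.02,.24]); Qm=Q*R.from_rotvec((Q.inv()*Qt).as_rotvec()*.5)
plan([(a,Q,30,20),(a+[0,0,.07],Q,30,40),(m,Qm,30,40),(Pt,Qt,30,40)])
E
```

```text
CALL [30, 4.4, 0, -14.3, 0, 0, 0, 30, 4.4, 0, -14.4, 0, 0, 0, 30, 4.3, 0, -14.3, 0, 0, 0, 30, 4.4, 0.1, -14.4, 0, 0, 0, 30, -10.8, 0, -33.3, 0, 0, 0]
CALL [30, -10.8, 0, -33.3, 0, 0, 0, 30, -12.9, -31.4, -7, 0.1, 3, 7.3, 30, -16.4, -29.5, -7.8, 0, 3, 7.4, 30, -19.7, -27.2, -8.7, 0.1, 3, 7.3, 30, -22.4, -24.5, -9.7, 0.1, 3, 7.4]
CALL [30, -24.9, -21.4, -11, 0, 3.1, 7.3, 30, -28, -19.8, 4, 0, 2.1, 5.3, 30, -29.9, -17.1, 3, 0.1, 2.2, 5.2, 30, -31.4, -14.3, 1.8, 0, 2.1, 5.3, 30, -32.6, -11.4, 0.6, 0.1, 2.2, 5.2]
CALL [30, -33.5, -8.4, -0.6, 0, 2.1, 5.3, 30, -34.1, -5.2, -1.8, 0.1, 2.1, 5.2, 30, -34.4, -2.1, -3.2, 0, 2.2, 5.3]
```

Request:
{"fn": "drive_tool", "kwargs": {"motion": [30,4.4,0,-14.3,0,0,0,30,4.4,0,-14.4,0,0,0,30,4.3,0,-14.3,0,0,0,30,4.4,0,-14.4,0,0,0,30,-10.8,0,-33.3,0,0,0]}}

```text
t: 5.0
position: [0.5027, 0.1786, 0.1494]
ee_rot: [0.151, 0.026, 0.988, -0.005]
force: [0.1, 0.2, -4.3]
opening: 0.0489
finger_force: 63.3
```

Request:
{"fn": "drive_tool", "kwargs": {"motion": [30,-10.8,0,-33.3,0,0,0,30,-13,-31.4,-7,0,3,7.3,30,-16.4,-29.5,-8,0,3,7.4,30,-19.7,-27,-8.7,0.1,3,7.3,30,-22.4,-24.5,-9.7,0.1,3,7.4]}}

```text
t: 5.5
position: [0.5408, 0.0515, 0.2304]
ee_rot: [0.048, 0.278, 0.959, 0.038]
force: [0.8, -0.0, -3.0]
opening: 0.0492
finger_force: 63.5
```

Request:
{"fn": "drive_tool", "kwargs": {"motion": [30,-25,-21.4,-11,0,3.1,7.3,30,-28,-20,4,0,2.1,5.3,30,-30,-17,3,0.1,2.2,5.2,30,-31.4,-14.3,1.8,0,2.1,5.3,30,-32.6,-11.4,0.6,0.1,2.2,5.2]}}

```text
t: 6.0
position: [0.5881, -0.1116, 0.2169]
ee_rot: [-0.06, 0.498, 0.862, 0.074]
force: [0.0, 0.6, -3.8]
opening: 0.0493
finger_force: 63.5
```

Request:
{"fn": "drive_tool", "kwargs": {"motion": [30,-33.5,-8.4,-0.6,0,2.1,5.3,30,-34,-5,-1.8,0.1,2.1,5.2,30,-34.4,-2,-3.2,0,2.2,5.3]}}

```text
t: 6.3
position: [0.6174, -0.2094, 0.1992]
ee_rot: [-0.117, 0.606, 0.781, 0.092]
force: [-0.3, 0.5, -3.3]
opening: 0.049
finger_force: 63.5
```

```bash
python3 - <<'E'
from kin import *
s=r.get_state();print(s['t'],s['joints'].round(2),s['position'].round(4),s['force'].round(1),s['opening'])
hd=pickle.load(open('hd_thick.pkl','rb'))
Pt,Qt=place(WIDE,YAW,hd,.03);print(Pt)
plan([(Pt,Qt,30,25)])
E
```

```text
6.3 [-0.59  0.68  1.26  0.2   1.43 -0.89] [ 0.6174 -0.2094  0.1992] [-0.3  0.5 -3.3] 0.04897970173778603
[ 0.61674943 -0.20887243  0.09958262]
CALL [30, -7.2, -0.2, 23.9, 0, 0, 0, 30, -7.2, -0.1, 23.8, 0, -0.1, -0.1, 30, -7.1, -0.2, 23.9, 0, 0, 0, 30, -7.2, -0.1, 23.8, 0.1, -0.1, -0.1]
```

```bash
python3 - <<'E'
from kin import *
hd=pickle.load(open('hd_thick.pkl','rb'))
d=grab('side');W=cloud(d);dt=grab('top');Wt=cloud(dt)
x=cv2.cvtColor(d['color'],cv2.COLOR_RGB2BGR)[60:220,190:330]
y=cv2.cvtColor(dt['color'],cv2.COLOR_RGB2BGR)[130:230,280:410]
x=cv2.resize(x,(400,457),interpolation=cv2.INTER_CUBIC);y=cv2.resize(y,(400,308),interpolation=cv2.INTER_CUBIC);y=cv2.copyMakeBorder(y,0,149,0,0,0)
cv2.imwrite('pics/hov.png',np.clip(np.hstack([x,y])*1.6,0,255).astype(np.uint8))
P,Q=pose();foot=P+Q.apply(hd[1]);Rp=Q*hd[0];print('foot pred',foot.round(4),Rp.as_matrix().round(3).tolist())
ex=np.array([np.cos(YAW),np.sin(YAW),0]);ey=np.array([-np.sin(YAW),np.cos(YAW),0])
def loc(W,o): 
    t=W.reshape(-1,3);t=t[np.isfinite(t).all(1)]-o; return np.stack([t@ex,t@ey,t[:,2]],1)
for cn,X in(('side',W),('top',Wt)):
  a=loc(X,np.append(WIDE[:2],0))
  def rep(nm,lo,hi):
    p=a[((a>lo)&(a<hi)).all(1)]
    if len(p)<10: return print(cn,nm,len(p))
    m=np.median(p[:,1]);q=p[abs(p[:,1]-m)<.006]
    print(cn,nm,len(q),'x',np.percentile(q[:,0],[2,98]).round(4),'y',np.median(q[:,1]).round(4),'z',np.percentile(q[:,2],[2,98]).round(4),'slope y/x,y/z',np.linalg.lstsq(np.c_[q[:,0],q[:,2],np.ones(len(q))],q[:,1],rcond=None)[0][:2].round(3))
  rep('filed +y face',(-.03,.05,.06),(.03,.068,.106))
  rep('held +y face',(-.03,.0,.135),(.03,.025,.19))
E
```

```text
foot pred [ 0.6199 -0.2209  0.1377] [[0.244, 0.97, -0.001], [-0.97, 0.244, 0.002], [0.002, 0.001, 1.0]]
side filed +y face 324 x [-0.0213  0.0249] y 0.0567 z [0.0613 0.1045] slope y/x,y/z [-0.008 -0.014]
side held +y face 413 x [-0.0247  0.0237] y 0.0091 z [0.1402 0.189 ] slope y/x,y/z [-0.008 -0.001]
top filed +y face 92 x [-0.0249  0.0233] y 0.0567 z [0.0628 0.1039] slope y/x,y/z [ 0.018 -0.008]
top held +y face 128 x [-0.0252  0.0202] y 0.0006 z [0.1402 0.1894] slope y/x,y/z [-0.011  0.006]
```

View pics/hov.png

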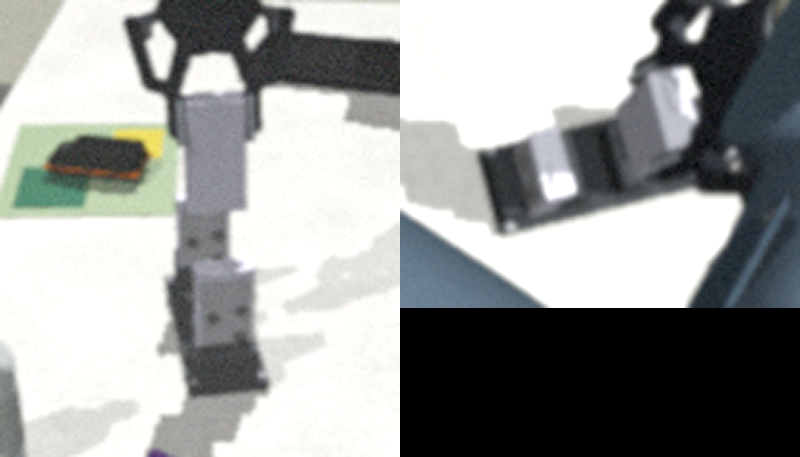

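The held plate hangs upright above the wide slot (left crop, 215,150), with the filed thick plate below at (225,305). The two cameras disagree, so the arm may have been settling. Measuring once more at rest.

```bash
cat > hov.py <<'E'
from kin import *
import sys
ex=np.array([np.cos(YAW),np.sin(YAW),0]);ey=np.array([-np.sin(YAW),np.cos(YAW),0])
def meas(slot,zlo,yhi,filed=((-.03,.05,.06),(.03,.068,.106))):
  for cn in('side','top'):
    t=cloud(grab(cn)).reshape(-1,3);t=t[np.isfinite(t).all(1)]-np.append(slot[:2],0);a=np.stack([t@ex,t@ey,t[:,2]],1)
    print(cn,'TCP',pose()[0].round(4))
    for nm,lo,hi in(('filed',*filed),('held',(-.03,-.02,zlo),(.03,yhi,zlo+.055))):
        p=a[((a>lo)&(a<hi)).all(1)]
        if len(p)<10: print(nm,len(p));continue
        m=np.median(p[:,1]);q=p[abs(p[:,1]-m)<.006]
        print(nm,len(q),'x',np.percentile(q[:,0],[2,98]).round(4),'y',np.median(q[:,1]).round(4),'slope',np.linalg.lstsq(np.c_[q[:,0],q[:,2],np.ones(len(q))],q[:,1],rcond=None)[0][:2].round(3))
def foot(n):
    hd=pickle.load(open(f'hd_{n}.pkl','rb'));P,Q=pose();return P+Q.apply(hd[1])
E
python3 - <<'E'
from hov import *
meas(WIDE,.135,.025)
f=foot('thick')-WIDE;print('foot local',f@ex,f@ey,f[2])
hd=pickle.load(open('hd_thick.pkl','rb'));Pt,Qt=place(WIDE,YAW,hd,.13);print(Pt,pose()[0],((pose()[1]).inv()*Qt).as_rotvec(True))
E
```

```text
side TCP [ 0.6173 -0.2114  0.1979]
filed 324 x [-0.0214  0.0249] y 0.0565 slope [-0.002 -0.011]
held 409 x [-0.0233  0.0234] y 0.0037 slope [-0.011  0.006]
top TCP [ 0.6169 -0.2092  0.1985]
filed 93 x [-0.025   0.0236] y 0.0567 slope [ 0.015 -0.003]
held 160 x [-0.0264  0.0219] y 0.0073 slope [0.005 0.001]
foot local 6.38606238487515e-05 -0.00018554686435830976 0.128884061645597
[ 0.61674943 -0.20887243  0.19958262] [ 0.61687972 -0.20921982  0.1984859 ] [ 0.0440324  -0.17634157 -0.04348103]
```

Request:
{"fn": "drive_tool", "kwargs": {"motion": [30,-4,0,13,0,0,0,30,-6,0,20,0,0,0,30,-6,0,20,0,0,0,30,-4,0,13,0,0,0,30,-2,0,8,0,0,0]}}

```text
t: 7.0
position: [0.6168, -0.2063, 0.1205]
ee_rot: [-0.118, 0.605, 0.782, 0.092]
force: [-0.4, 0.8, -2.4]
opening: 0.0492
finger_force: 63.5
```

Request:
{"fn": "drive_tool", "kwargs": {"motion": [30,0,0,0,0,0,0,30,0,0,0,0,0,0,30,0,0,0,0,0,0,30,0,0,0,0,0,0,30,0,0,0,0,0,0]}}

```text
t: 7.5
position: [0.618, -0.2084, 0.1226]
ee_rot: [-0.116, 0.605, 0.782, 0.092]
force: [0.2, 0.4, -3.7]
opening: 0.0497
finger_force: 63.5
```

```bash
python3 - <<'E'
from hov import *
meas(WIDE,.06,.025)
f=foot('thick')-WIDE;print('foot local',f@ex,f@ey,f[2])
hd=pickle.load(open('hd_thick.pkl','rb'));Pt,Qt=place(WIDE,YAW,hd,.13);print(((pose()[1]).inv()*Qt).as_rotvec(True))
E
```

```text
side TCP [ 0.618  -0.2084  0.1224]
filed 326 x [-0.0215  0.025 ] y 0.0566 slope [ 0.002 -0.018]
held 170 x [-0.022   0.0257] y 0.0098 slope [-0.005  0.022]
top TCP [ 0.6179 -0.2083  0.1223]
filed 23 x [0.008  0.0244] y 0.0565 slope [-0.022 -0.004]
held 124 x [-0.0251  0.0241] y 0.01 slope [0.002 0.005]
foot local 0.0013414054158300203 0.0003043773491728002 0.052716266806805696
[ 0.10277767 -0.06984053  0.02279628]
```

Settled: the held and filed faces are 46.7 mm apart (47 wanted), and their edges agree within 0.5 mm. Lowering.

Request:
{"fn": "drive_tool", "kwargs": {"motion": [30,-2,0,6,0,0,0,30,-3,0,9,0,0,0,30,-2,0,7,0,0,0,30,-1.2,0,4,0,0,0,30,0,0,0,0,0,0]}}

```text
t: 8.1
position: [0.6172, -0.208, 0.0933]
ee_rot: [-0.118, 0.605, 0.782, 0.092]
force: [0.5, 0.5, -3.7]
opening: 0.0493
finger_force: 63.5
```

Request:
{"fn": "drive_tool", "kwargs": {"motion": [30,-1.2,0,4,0,0,0,30,-1.2,0,4,0,0,0,30,-1.2,0,4,0,0,0,30,-0.6,0,2,0,0,0,30,0,0,0,0,0,0]}}

```text
t: 8.6
position: [0.6176, -0.2081, 0.0796]
ee_rot: [-0.117, 0.605, 0.782, 0.092]
force: [-0.2, 0.7, -3.1]
opening: 0.0495
finger_force: 63.5
```

```bash
python3 - <<'E'
from hov import *
f=foot('thick')-WIDE;print('foot local',f@ex,f@ey,f[2]);s=r.get_state();print(s['force'],s['moment'],pose()[1].inv().apply([0,0,-1]))
E
```

```text
foot local 0.0010801053096214158 0.0007233412003161808 0.010006265334013576
[-0.24169174  0.67747377 -3.08036225] [-0.23104492 -0.10110165  0.02442131] [-0.29428486 -0.0018527   0.95571595]
```

Request:
{"fn": "drive_tool", "kwargs": {"motion": [30,-0.9,0,2.9,0,0,0,30,-0.6,0,1.9,0,0,0,30,-0.6,0,1.9,0,0,0,30,-0.3,0,1,0,0,0,30,0,0,0,0,0,0]}}

```text
t: 9.1
position: [0.6178, -0.2082, 0.0718]
ee_rot: [-0.117, 0.605, 0.782, 0.092]
force: [-0.1, -0.4, -2.8]
opening: 0.0498
finger_force: 63.5
```

Request:
{"fn": "drive_tool", "kwargs": {"motion": [30,-0.3,0,1,0,0,0,30,-0.3,0,1,0,0,0,30,0,0,0,0,0,0]}}

```text
t: 9.4
position: [0.618, -0.2083, 0.0704]
ee_rot: [-0.117, 0.605, 0.782, 0.092]
force: [0.4, 0.4, -0.2]
opening: 0.0493
finger_force: 63.7
```

Request:
{"fn": "drive_tool", "kwargs": {"motion": [30,-0.2,0,0.7,0,0,0,30,0,0,0,0,0,0]}}

```text
t: 9.6
position: [0.618, -0.2084, 0.0704]
ee_rot: [-0.116, 0.605, 0.782, 0.092]
force: [-1.8, -0.7, 4.7]
opening: 0.0493
finger_force: 64.2
```

It is on the floor (+4.7 N). Releasing.

Request:
{"fn": "drive_tool", "kwargs": {"motion": [52,0,0,0,0,0,0,56,0,0,0,0,0,0,68,0,0,0,0,0,0,70,0,0,0,0,0,0]}}

```text
t: 10.0
position: [0.6179, -0.2082, 0.0689]
ee_rot: [-0.117, 0.605, 0.782, 0.092]
force: [-0.6, -0.8, 0.6]
opening: 0.0697
finger_force: 0.0
```

```bash
python3 - <<'E'
from kin import *
s=r.get_state();print(s['force'],s['opening'])
P,Q=pose()
for tl in(12,15,18,20,22): 
    G,Qg=grasp('thin',tl);print(tl,[(ik(c,Qg,[.35,.6,1.9,-.3,.3,-1])[0].round(2)) for c in(G,G-.07*zt)])
G,Qg=grasp('thin',18)
m=np.array([.5,.05,.25]); Qm=Q*R.from_rotvec((Q.inv()*Qg).as_rotvec()*.6)
plan([(P+[0,0,.04],Q,70,14),(P+[0,0,.13],Q,70,40),(m,Qm,70,40),(G-.08*zt,Qg,70,35)])
E
```

```text
[-0.6271737  -0.77811139  0.58250408] 0.06968298362550701
12 [array([ 0.37,  0.7 ,  1.7 , -0.16,  0.55, -1.02]), array([ 0.4 ,  0.58,  1.76, -0.16,  0.62, -1.  ])]
15 [array([ 0.38,  0.7 ,  1.73, -0.24,  0.48, -0.94]), array([ 0.41,  0.57,  1.79, -0.22,  0.56, -0.93])]
18 [array([ 0.39,  0.7 ,  1.77, -0.33,  0.41, -0.84]), array([ 0.42,  0.57,  1.82, -0.3 ,  0.49, -0.85])]
20 [array([ 0.39,  0.7 ,  1.78, -0.42,  0.37, -0.75]), array([ 0.43,  0.57,  1.84, -0.37,  0.45, -0.77])]
22 [array([ 0.4 ,  0.7 ,  1.8 , -0.53,  0.33, -0.64]), array([ 0.44,  0.57,  1.85, -0.46,  0.41, -0.69])]
CALL [70, 3.9, 0, -12.7, 0, 0, 0, 70, 3.9, 0.1, -12.8, 0, 0, 0, 70, 3.9, 0, -12.7, 0, 0, 0, 70, 8.8, 0.1, -28.7, 0, 0, 0, 70, 8.9, 0, -28.7, 0, 0, 0]
CALL [70, 8.8, 0.1, -28.7, 0, 0, 0, 70, 35.3, -6.2, 4.1, 0, -2.3, -5.5, 70, 35.8, -2.7, 2.8, -0.1, -2.2, -5.5, 70, 36, 0.6, 1.3, 0, -2.3, -5.5, 70, 35.8, 4.2, -0.1, 0, -2.2, -5.5]
CALL [70, 35.3, 7.5, -1.5, -0.1, -2.3, -5.5, 70, 34.2, 10.9, -2.8, 0, -2.3, -5.5, 70, 32.9, 14.1, -4.2, -0.1, -2.2, -5.5, 70, 31.2, 17.2, -5.4, 0, -2.3, -5.5, 70, 17.9, 25.1, 16.1, 0, -1.5, -3.7]
CALL [70, 16.7, 26.2, 15.6, 0, -1.5, -3.7, 70, 15.4, 27.2, 15.3, -0.1, -1.5, -3.6, 70, 14, 28.1, 14.9, 0, -1.5, -3.7, 70, 12.6, 29, 14.5, 0, -1.5, -3.7, 70, 11, 29.7, 14.2, 0, -1.5, -3.7]
CALL [70, 9.5, 30.4, 14, -0.1, -1.5, -3.6, 70, 7.9, 30.9, 13.8, 0, -1.5, -3.7]
```

Request:
{"fn": "drive_tool", "kwargs": {"motion": [70,3.9,0,-12.7,0,0,0,70,3.9,0,-12.7,0,0,0,70,3.9,0,-12.7,0,0,0,70,8.8,0,-28.7,0,0,0,70,8.8,0,-28.7,0,0,0]}}

```text
t: 10.5
position: [0.6176, -0.2083, 0.1709]
ee_rot: [-0.117, 0.605, 0.782, 0.092]
force: [1.6, -1.2, -0.3]
opening: 0.0703
finger_force: 0.0
```

Request:
{"fn": "drive_tool", "kwargs": {"motion": [70,8.8,0,-28.7,0,0,0,70,35.3,-6.2,4,0,-2.3,-5.5,70,35.8,-2.7,2.8,0,-2.2,-5.5,70,36,0.6,1.3,0,-2.3,-5.5,70,35.8,4.2,0,0,-2.2,-5.5]}}

```text
t: 11.0
position: [0.5583, -0.0783, 0.2265]
ee_rot: [-0.034, 0.449, 0.891, 0.065]
force: [0.4, 0.7, -0.4]
opening: 0.0702
finger_force: 0.0
```

Request:
{"fn": "drive_tool", "kwargs": {"motion": [70,35.3,7.5,-1.5,-0.1,-2.3,-5.5,70,34.2,11,-2.8,0,-2.3,-5.5,70,33,14,-4.2,-0.1,-2.2,-5.5,70,31,17,-5.4,0,-2.3,-5.5,70,18,25,16,0,-1.5,-3.7]}}

```text
t: 11.5
position: [0.4991, 0.0824, 0.239]
ee_rot: [0.066, 0.244, 0.967, 0.031]
force: [-0.0, 0.1, -0.3]
opening: 0.0702
finger_force: 0.0
```

Request:
{"fn": "drive_tool", "kwargs": {"motion": [70,16.7,26,15.6,0,-1.5,-3.7,70,15.4,27,15.3,-0.1,-1.5,-3.6,70,14,28,15,0,-1.5,-3.7,70,12.6,29,14.5,0,-1.5,-3.7,70,11,30,14,0,-1.5,-3.7]}}

```text
t: 12.0
position: [0.4993, 0.2394, 0.1621]
ee_rot: [0.131, 0.088, 0.987, 0.006]
force: [1.1, -1.3, -0.1]
opening: 0.0701
finger_force: 0.0
```

Request:
{"fn": "drive_tool", "kwargs": {"motion": [70,9.5,30,14,-0.1,-1.5,-3.6,70,8,31,14,0,-1.5,-3.7,70,0,0,0,0,0,0,70,0,0,0,0,0,0]}}

```text
t: 12.4
position: [0.4984, 0.3011, 0.1316]
ee_rot: [0.156, 0.026, 0.987, -0.004]
force: [0.7, -0.8, 0.2]
opening: 0.0702
finger_force: 0.0
```

```bash
sed -i 's/^d=pickle.*top.pkl.*$/d=grab("top");W=cloud(d);s=grab("side");Ws=cloud(s)/' fit.py; python3 fit.py 2>&1 | grep -E 'filed|thin\?' ; python3 - <<'E'
from kin import *
print(r.get_state()['joints'].round(2),pose()[0])
G,Qg=grasp('thin',18);plan([(G-.08*zt,Qg,70,10),(G,Qg,70,18)])
E
```

```text
thick filed 243 mean [ 0.6066 -0.1707  0.1102] minrect ((610.011474609375, -182.87521362304688), (49.46116256713867, 47.59580993652344), 15.388524055480957)
thin filed 157 mean [ 0.6373 -0.2915  0.1095] minrect ((637.8458862304688, -292.4360046386719), (49.50960922241211, 13.381181716918945), 13.49667739868164)
[ 0.42  0.55  1.82 -0.3   0.51 -0.85] [0.49910407 0.29996364 0.13217008]
CALL [70, 0, 1.5, 1.1, 0, 0, -0.1, 70, -4.7, 0, 15.3, 0, 0, 0, 70, -4.7, 0, 15.3, 0, 0, 0, 70, -4.7, 0, 15.3, 0, 0, 0, 70, -4.7, 0, 15.3, 0, 0, 0]
CALL [70, -4.7, 0, 15.3, 0, 0, 0]
```

Request:
{"fn": "drive_tool", "kwargs": {"motion": [70,0,1.5,1,0,0,0,70,-4.7,0,15.3,0,0,0,70,-4.7,0,15.3,0,0,0,70,-4.7,0,15.3,0,0,0,70,-4.7,0,15.3,0,0,0]}}

```text
t: 13.0
position: [0.5364, 0.2994, 0.0757]
ee_rot: [0.155, 0.027, 0.988, -0.005]
force: [0.0, 0.1, -0.1]
opening: 0.0701
finger_force: 0.0
```

Request:
{"fn": "drive_tool", "kwargs": {"motion": [70,-4.7,0,15.3,0,0,0,56,0,0,0,0,0,0,50,0,0,0,0,0,0,40,0,0,0,0,0,0,30,0,0,0,0,0,0]}}

```text
t: 13.5
position: [0.5442, 0.2996, 0.0647]
ee_rot: [0.155, 0.026, 0.988, -0.004]
force: [0.8, -0.6, -1.5]
opening: 0.0489
finger_force: 62.1
```

Request:
{"fn": "drive_tool", "kwargs": {"motion": [30,0,0,0,0,0,0,30,0,0,0,0,0,0]}}

```text
t: 13.7
position: [0.5445, 0.2996, 0.0648]
ee_rot: [0.156, 0.026, 0.987, -0.004]
force: [0.4, -0.1, -3.1]
opening: 0.049
finger_force: 62.1
```

```bash
python3 - <<'E'
from kin import *
P,Q=pose(); s=r.get_state();print(P,grasp('thin')[0],s['force'],s['opening'],s['finger_force'])
hd=held(P,Q,.012,'thin'); pickle.dump(hd,open('hd_thin.pkl','wb'));print(hd[0].as_rotvec(True),hd[1])
Pt,Qt=place(NARROW,YAW,hd,.13)
a=P-.06*zt
m=np.array([.53,.03,.24]); Qm=Q*R.from_rotvec((Q.inv()*Qt).as_rotvec()*.5)
plan([(a,Q,30,20),(a+[0,0,.07],Q,30,40),(m,Qm,30,38),(Pt,Qt,30,32)])
E
```

```text
[0.54453035 0.29963857 0.06482597] [0.54537023 0.2990051  0.06559379] [ 0.4148148  -0.11266687 -3.11147302] 0.04895459006279643 62.06976771354675
[-4.20040531e-03  1.62898909e+02  2.79369589e-02] [-2.39696788e-02  8.33488398e-18  5.53889503e-02]
CALL [30, 4.4, 0, -14.3, 0, 0, 0, 30, 4.4, 0, -14.4, 0, 0, 0, 30, 4.4, 0, -14.3, 0, 0, 0, 30, 4.4, 0, -14.3, 0, 0, 0, 30, -10.7, 0, -33.3, 0, 0, 0]
CALL [30, -10.8, 0, -33.4, 0, 0, 0, 30, -6.2, -33.8, -5.3, 0, 1.9, 4.6, 30, -8.8, -33.1, -5.6, 0.1, 1.9, 4.6, 30, -11.1, -32.4, -5.9, 0, 1.9, 4.6, 30, -13.6, -31.3, -6.3, 0, 1.8, 4.6]
CALL [30, -15.8, -30.2, -6.7, 0.1, 1.9, 4.6, 30, -17.9, -28.9, -7.2, 0, 1.9, 4.5, 30, -19.9, -27.3, -7.9, 0, 1.9, 4.6, 30, -21.8, -25.7, -8.6, 0, 1.9, 4.6, 30, -25.2, -15.8, 2.6, 0, 1.5, 3.7]
CALL [30, -26.2, -14.1, 1.9, 0.1, 1.5, 3.7, 30, -27.1, -12.5, 1.2, 0, 1.5, 3.6, 30, -27.9, -10.7, 0.5, 0, 1.5, 3.7, 30, -28.5, -8.8, -0.2, 0, 1.5, 3.7, 30, -29, -7, -1, 0.1, 1.5, 3.7]
CALL [30, -29.3, -5.2, -1.7, 0, 1.5, 3.6, 30, -29.6, -3.2, -2.5, 0, 1.5, 3.7, 30, -29.6, -1.4, -3.3, 0.1, 1.5, 3.7, 30, -29.6, 0.5, -4, 0, 1.5, 3.7]
```

Request:
{"fn": "drive_tool", "kwargs": {"motion": [30,4.4,0,-14.3,0,0,0,30,4.4,0,-14.4,0,0,0,30,4.4,0,-14.3,0,0,0,30,4.4,0,-14.3,0,0,0,30,-10.7,0,-33.3,0,0,0]}}

```text
t: 14.2
position: [0.506, 0.3002, 0.1471]
ee_rot: [0.151, 0.026, 0.988, -0.006]
force: [-0.8, -0.6, -1.7]
opening: 0.0492
finger_force: 62.4
```

Request:
{"fn": "drive_tool", "kwargs": {"motion": [30,-10.8,0,-33.4,0,0,0,30,-6.2,-34,-5.3,0,1.9,4.6,30,-8.8,-33,-5.6,0.1,1.9,4.6,30,-11,-32.4,-6,0,1.9,4.6,30,-13.6,-31.3,-6.3,0,1.8,4.6]}}

```text
t: 14.7
position: [0.5193, 0.1649, 0.2133]
ee_rot: [0.089, 0.185, 0.978, 0.022]
force: [0.9, -0.3, -1.5]
opening: 0.0497
finger_force: 62.5
```

Request:
{"fn": "drive_tool", "kwargs": {"motion": [30,-15.8,-30,-6.7,0.1,1.9,4.6,30,-18,-29,-7.2,0,1.9,4.5,30,-20,-27.3,-8,0,1.9,4.6,30,-21.8,-25.7,-8.6,0,1.9,4.6,30,-25.2,-15.8,2.6,0,1.5,3.7]}}

```text
t: 15.2
position: [0.5399, 0.0004, 0.2385]
ee_rot: [0.008, 0.367, 0.929, 0.052]
force: [0.9, 0.3, -1.6]
opening: 0.0493
finger_force: 62.5
```

Request:
{"fn": "drive_tool", "kwargs": {"motion": [30,-26.2,-14,1.9,0.1,1.5,3.7,30,-27,-12.5,1.2,0,1.5,3.6,30,-28,-10.7,0.5,0,1.5,3.7,30,-28.5,-8.8,-0.2,0,1.5,3.7,30,-29,-7,-1,0.1,1.5,3.7]}}

```text
t: 15.7
position: [0.5885, -0.1384, 0.2169]
ee_rot: [-0.063, 0.506, 0.857, 0.074]
force: [0.7, 0.0, -1.3]
opening: 0.0492
finger_force: 62.5
```

Request:
{"fn": "drive_tool", "kwargs": {"motion": [30,-29.3,-5.2,-1.7,0,1.5,3.6,30,-29.6,-3.2,-2.5,0,1.5,3.7,30,-29.6,-1.4,-3.3,0.1,1.5,3.7,30,-29.6,0.5,-4,0,1.5,3.7,30,0,0,0,0,0,0]}}

```text
t: 16.2
position: [0.628, -0.2541, 0.1992]
ee_rot: [-0.116, 0.608, 0.78, 0.09]
force: [0.6, 0.1, -1.2]
opening: 0.0494
finger_force: 62.5
```

Request:
{"fn": "drive_tool", "kwargs": {"motion": [30,0,0,0,0,0,0,30,0,0,0,0,0,0,30,0,0,0,0,0,0,30,0,0,0,0,0,0,30,0,0,0,0,0,0]}}

```text
t: 16.7
position: [0.6274, -0.2487, 0.2003]
ee_rot: [-0.117, 0.605, 0.782, 0.091]
force: [-0.1, 0.2, -2.6]
opening: 0.0491
finger_force: 62.5
```

```bash
python3 - <<'E'
from hov import *
f=foot('thin')-NARROW;print('foot local',f@ex,f@ey,f[2],pose()[0],r.get_state()['force'])
hd=pickle.load(open('hd_thin.pkl','rb'))
Pt,Qt=place(NARROW,YAW,hd,.13);print(((pose()[1]).inv()*Qt).as_rotvec(True))
# filed thick +y face is at 89+11=100 from narrow slot centre
meas(NARROW,.135,.025,((-.03,.09,.06),(.03,.11,.106)))
Pt,Qt=place(NARROW,YAW,hd,.05);plan([(Pt,Qt,30,14)])
E
```

```text
foot local 0.00028552540374921366 0.000456895377439097 0.13033769126028483 [ 0.62740301 -0.24871476  0.20031977] [-0.06145377  0.17817209 -2.63953178]
[-0.03114264  0.05574231 -0.00976232]
side TCP [ 0.6274 -0.2489  0.2002]
filed 327 x [-0.0215  0.0251] y 0.0986 slope [-0.006 -0.011]
held 365 x [-0.0229  0.0245] y 0.0041 slope [-0.002  0.003]
top TCP [ 0.6274 -0.2491  0.2001]
filed 90 x [-0.0248  0.0233] y 0.0986 slope [ 0.012 -0.006]
held 172 x [-0.0256  0.0224] y 0.0041 slope [0.003 0.014]
CALL [30, -3.9, 0, 12.8, 0, 0, 0, 30, -4, -0.1, 12.7, 0, 0, 0, 30, -3.9, 0, 12.8, 0, 0, 0, 30, -3.9, 0, 12.7, 0, 0, 0, 30, -4, -0.1, 12.8, 0, 0, 0]
CALL [30, -3.9, 0, 12.7, 0, 0, 0]
```

Relative to the filed plates, the held one needs +0.4 mm across the slot and +0.9 mm along it. I'll fold that into the descent.

Request:
{"fn": "drive_tool", "kwargs": {"motion": [30,-3.5,0.9,12.8,0,0,0,30,-4,0,12.7,0,0,0,30,-4,0,12.8,0,0,0,30,-4,0,12.7,0,0,0,30,-4,0,12.8,0,0,0]}}

```text
t: 17.3
position: [0.6278, -0.2491, 0.1312]
ee_rot: [-0.118, 0.606, 0.781, 0.091]
force: [-0.7, -0.8, -0.9]
opening: 0.049
finger_force: 62.5
```

Request:
{"fn": "drive_tool", "kwargs": {"motion": [30,-4,0,12.7,0,0,0,30,0,0,0,0,0,0,30,0,0,0,0,0,0,30,0,0,0,0,0,0]}}

```text
t: 17.7
position: [0.6287, -0.2497, 0.1205]
ee_rot: [-0.117, 0.606, 0.782, 0.091]
force: [-0.4, 0.1, -1.3]
opening: 0.0494
finger_force: 62.5
```

```bash
python3 - <<'E'
from hov import *
f=foot('thin')-NARROW;print('foot local',f@ex,f@ey,f[2],r.get_state()['force'])
meas(NARROW,.075,.025,((-.03,.09,.06),(.03,.11,.106)))
E
```

```text
foot local 0.0013823400716342106 -0.000864890796018188 0.05050448398098759 [-0.40723588  0.13199519 -1.2771872 ]
side TCP [ 0.6288 -0.2497  0.1207]
filed 330 x [-0.0215  0.025 ] y 0.0983 slope [-0.002 -0.017]
held 262 x [-0.0231  0.0261] y 0.0028 slope [-0.003  0.025]
top TCP [ 0.6288 -0.2497  0.1207]
filed 0
held 136 x [-0.0194  0.0244] y 0.003 slope [0.004 0.009]
```

Request:
{"fn": "drive_tool", "kwargs": {"motion": [30,1.2,0.2,0.4,0,0,0,30,-2,0,6,0,0,0,30,-1.8,0,6,0,0,0,30,-1.2,0,4,0,0,0,30,0,0,0,0,0,0]}}

```text
t: 18.3
position: [0.6274, -0.2477, 0.1017]
ee_rot: [-0.119, 0.606, 0.781, 0.091]
force: [0.0, -0.8, -1.5]
opening: 0.0492
finger_force: 62.5
```

Request:
{"fn": "drive_tool", "kwargs": {"motion": [30,-1.2,0,4,0,0,0,30,-1.2,0,4,0,0,0,30,-0.9,0,3,0,0,0,30,0,0,0,0,0,0,30,0,0,0,0,0,0]}}

```text
t: 18.8
position: [0.6281, -0.248, 0.0914]
ee_rot: [-0.118, 0.606, 0.782, 0.091]
force: [0.2, 0.4, -2.2]
opening: 0.0491
finger_force: 62.5
```

```bash
python3 - <<'E'
from hov import *
f=foot('thin')-NARROW;s=r.get_state();print('foot local',f@ex,f@ey,f[2],s['force'],s['moment'])
E
```

```text
foot local 0.001060592900338296 0.0009873316738051084 0.02143972208039016 [ 0.18354291  0.37111421 -2.23465386] [-0.16399696 -0.02313485 -0.02330701]
```

Request:
{"fn": "drive_tool", "kwargs": {"motion": [30,-1.5,0,4,0,0,0,30,-1.2,0,4,0,0,0,30,-1,0,3,0,0,0,30,-0.6,0,2,0,0,0,30,0,0,0,0,0,0]}}

```text
t: 19.3
position: [0.6279, -0.2481, 0.0773]
ee_rot: [-0.118, 0.606, 0.781, 0.091]
force: [-0.1, -0.7, -2.5]
opening: 0.0493
finger_force: 62.5
```

Request:
{"fn": "drive_tool", "kwargs": {"motion": [30,-0.6,0,1.9,0,0,0,30,-0.6,0,1.9,0,0,0,30,-0.3,0,1,0,0,0,30,0,0,0,0,0,0]}}

```text
t: 19.7
position: [0.628, -0.2483, 0.0726]
ee_rot: [-0.118, 0.606, 0.782, 0.091]
force: [0.3, -0.7, -1.1]
opening: 0.0489
finger_force: 62.5
```

```bash
python3 - <<'E'
from hov import *
f=foot('thin')-NARROW;s=r.get_state();print('foot local',f@ex,f@ey,f[2],s['force'],s['moment'])
E
```

```text
foot local 0.0009699944839622336 0.0007011869701625159 0.002633470512930761 [ 0.25300382 -0.7066445  -1.06264483] [-0.21594262 -0.03113499 -0.00969946]
```

Request:
{"fn": "drive_tool", "kwargs": {"motion": [30,-0.3,0,1,0,0,0,30,-0.3,0,1,0,0,0,30,0,0,0,0,0,0]}}

```text
t: 20.0
position: [0.6281, -0.2483, 0.0705]
ee_rot: [-0.118, 0.606, 0.782, 0.091]
force: [0.2, 0.3, -0.7]
opening: 0.0492
finger_force: 62.5
```

Request:
{"fn": "drive_tool", "kwargs": {"motion": [30,-0.2,0,0.8,0,0,0,30,0,0,0,0,0,0]}}

```text
t: 20.2
position: [0.6281, -0.2483, 0.0698]
ee_rot: [-0.117, 0.606, 0.782, 0.091]
force: [0.3, 0.6, -1.2]
opening: 0.0488
finger_force: 62.5
```

Request:
{"fn": "drive_tool", "kwargs": {"motion": [30,-0.2,0,0.7,0,0,0,30,0,0,0,0,0,0]}}

```text
t: 20.4
position: [0.6282, -0.2483, 0.0696]
ee_rot: [-0.117, 0.606, 0.782, 0.091]
force: [-0.3, -0.3, -0.2]
opening: 0.0491
finger_force: 62.8
```

Request:
{"fn": "drive_tool", "kwargs": {"motion": [30,-0.2,0,0.7,0,0,0,30,0,0,0,0,0,0]}}

```text
t: 20.6
position: [0.6282, -0.2484, 0.0696]
ee_rot: [-0.117, 0.606, 0.782, 0.091]
force: [-2.7, 0.6, 5.1]
opening: 0.0493
finger_force: 63.2
```

On the floor. Releasing and rising.

Request:
{"fn": "drive_tool", "kwargs": {"motion": [52,0,0,0,0,0,0,56,0,0,0,0,0,0,68,0,0,0,0,0,0,70,0,0,0,0,0,0,70,2,0,-7,0,0,0]}}

```text
t: 21.1
position: [0.6274, -0.2479, 0.0747]
ee_rot: [-0.119, 0.606, 0.781, 0.091]
force: [-0.7, 0.2, -0.2]
opening: 0.0698
finger_force: 0.0
```

Request:
{"fn": "drive_tool", "kwargs": {"motion": [70,3.9,0,-12.7,0,0,0,70,3.9,0,-12.7,0,0,0,70,6,0,-20,0,0,0,70,8.8,0,-28.7,0,0,0,70,8.8,0,-28.7,0,0,0]}}

```text
t: 21.6
position: [0.6283, -0.2486, 0.1855]
ee_rot: [-0.117, 0.606, 0.782, 0.091]
force: [0.7, -0.1, 0.5]
opening: 0.07
finger_force: 0.0
```

Request:
{"fn": "drive_tool", "kwargs": {"motion": [70,0,-25,-10,0,0,0,70,0,-40,-10,0,0,0,70,0,-40,0,0,0,0,70,0,-25,0,0,0,0,70,0,0,0,0,0,0]}}

```text
t: 22.1
position: [0.5013, -0.2876, 0.2043]
ee_rot: [-0.117, 0.607, 0.781, 0.09]
force: [-0.0, 0.2, -0.3]
opening: 0.0699
finger_force: 0.0
```

```bash
python3 - <<'E'
from hov import *
d=grab('side');W=cloud(d);dt=grab('top');Wt=cloud(dt)
x=cv2.cvtColor(d['color'],cv2.COLOR_RGB2BGR)[100:240,150:300];y=cv2.cvtColor(dt['color'],cv2.COLOR_RGB2BGR)[140:220,290:400]
x=cv2.resize(x,(400,373),interpolation=cv2.INTER_CUBIC);y=cv2.resize(y,(400,291),interpolation=cv2.INTER_CUBIC);y=cv2.copyMakeBorder(y,0,82,0,0,0)
cv2.imwrite('pics/end.png',np.clip(np.hstack([x,y])*1.6,0,255).astype(np.uint8))
t=Wt.reshape(-1,3);t=t[np.isfinite(t).all(1)]-np.append(WIDE[:2],0);a=np.stack([t@ex,t@ey,t[:,2]],1)
for nm,y0,w in(('filedthick',47,11),('thick',0,11),('thin',-42,6),('filedthin',-79,6)):
    p=a[(abs(a[:,0])<.035)&(abs(a[:,1]*1e3-y0+1)<w+4)&(a[:,2]>.1)&(a[:,2]<.125)]
    print(nm,len(p),'x',np.percentile(p[:,0],[2,98]).round(4),'y',np.percentile(p[:,1],[2,98]).round(4),'z',np.median(p[:,2]).round(4))
E
```

```text
filedthick 253 x [-0.0245  0.0234] y [0.0352 0.0567] z 0.1099
thick 254 x [-0.0247  0.0233] y [-0.0114  0.0104] z 0.1101
thin 154 x [-0.0246  0.0234] y [-0.0486 -0.0372] z 0.11
filedthin 161 x [-0.0245  0.023 ] y [-0.0859 -0.0733] z 0.11
```

View pics/end.png

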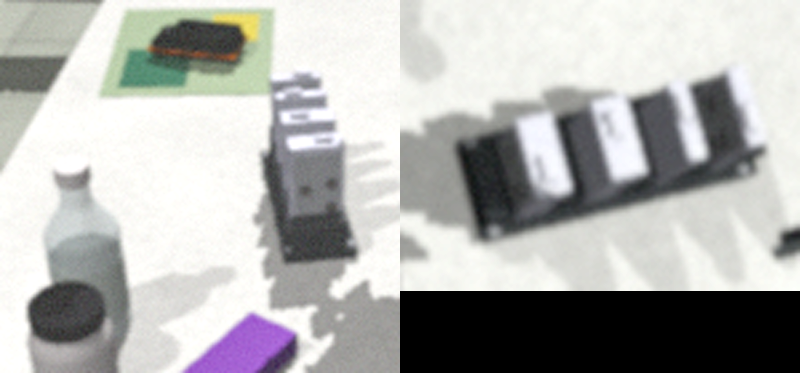

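All four plates stand upright in the rack (right crop, 545,155 to 745,105). Every top reads 110 mm, so they are fully home, and the edges line up within 0.3 mm. Handing in.

```bash
python3 -c "
from station import r
print(r.hand_in())"
```

```text
the job is handed in; nothing more can be done
None
```

Both plates are filed stub end up and fully home, the thick one in the free wide slot and the thin one in the free narrow slot, with edges within about 0.3 mm of the filed plates; the job is handed in at about 22 s.

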